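# Release the bayonet lamp from its dock

## Task

Take the camp lamp off its charging dock and stand it upright in the open tray: press the dock's release button fully down until it stays in, turn the lamp anticlockwise (seen from above) up to a quarter turn until you feel it meet its stop, then lift it straight off. Be gentle throughout: do not ram the button, force the lamp against its stop or its lips, or drop it, and leave the other things where they are.

Things in the scene. Friction and masses are not known exactly. Their poses are not given: they have to be found in the camera images.
- dock: Black fixed dock plate 190 x 120 mm, 12 mm thick, lying on the table, placed and turned differently each time. Origin: on the table under the axis of the lamp's seat; z up; its -x axis points to the release button, whose axis is 100 mm from the seat axis. The lamp stands on the plate; locked, it has 2 mm of side play, 1.5 mm of lift and 4 deg of turn.
- seat (a point): Centre of the plate's top under the lamp. Round it a lock ring, outer radius 47.5 mm, 16.5 mm high: two inward lips (inner radius 33.5, underside 11.5 mm up) cover the lamp's lugs, with two opposite gaps 41 deg wide. The ring's angle is not reported: its stiffly sprung stop (20 Nm/rad) meets a lug 39 to 83 deg anticlockwise of the start; only from 3 deg before it to 4 deg past it can it lift free.
- release (a joint): Travel of the steel release button (23 mm across, in a grey square frame), m: 0 up, 0.008 fully down on a rigid stop. It slides straight down against steady friction of about 4 N, has no spring and stays where it is pushed. It carries the locking pin beside one lug; the lug passes only once the travel exceeds 0.0065.
- button_top (a point): Centre of the release button's flat top, 34 mm above the table when up, 26 mm when fully down. The frame round it stands 26 mm above the table. The lamp beside it rises to 112 mm.
- lamp_grip (a point): Loose camp lamp, 0.25 to 0.5 kg, 100 mm tall, radius 31 mm, two opposite lugs at its foot to radius 40 mm; on its cap (60 mm up) a grip bar 54 x 20 mm, 40 mm high. This point: the bar's centre, on the lamp's axis, 80 mm above its underside, 20 mm above the cap. z up; x along the bar's 54 mm length and through the lugs, y across its 20 mm. It starts locked, its x along the dock's x.
- tray: Fixed grey open tray, 170 x 170 mm outside, 30 mm high, walls and floor 5 mm thick. Origin: centre of its underside on the table; z up.
- battery: Bystander: black motorcycle battery, 87 x 150 x 93 mm. Origin: centre of its underside.
- flask: Bystander: orange flask, 84 mm across, 120 mm tall. Origin: centre of its underside.
- charger: Bystander: small black charger block 55 x 45 x 37 mm. Origin: centre of its underside.
- carton: Bystander: white carton 70 x 140 x 60 mm. Origin: centre of its underside.

How it is judged (in metres and radians):
On the way, in this order (a step that is already met when the one before it is completed fails the run):
1. the release button is fully pressed while the lamp is still locked (value of joint release above 0.0065 m and angle between the x axis of lamp_grip and the x axis of dock, either way round below 0.25 rad), for 0.1 s.
2. the lamp is turned out of its lock while still seated (angle between the x axis of lamp_grip and the x axis of dock, either way round above 0.5 rad and z of lamp_grip in the frame of dock below 0.097 m), for 0.05 s.
3. the lamp is lifted clear of the dock, upright (z of lamp_grip in the frame of dock above 0.13 m and angle between lamp_grip's own z axis and vertical below 0.3 rad), for 0.05 s.
At the end, for the whole second after the job is handed in: The lamp stands upright (within 0.08 rad) and at rest on the tray's floor, its axis within 45 mm of the tray's centre along each side, and the release button is still down (more than 6 mm) (x of lamp_grip in the frame of tray between -0.045 and 0.045 m and y of lamp_grip in the frame of tray between -0.045 and 0.045 m and height (world z) of lamp_grip between 0.08 and 0.09 m and angle between lamp_grip's own z axis and vertical below 0.08 rad and linear speed of lamp below 0.02 m/s and value of joint release above 0.006 m); the robot touches nothing.
It fails at once if the release button or its pin is loaded with more than 28 N (contact force between release and anything else above 28 N).
It fails at once if the lamp is forced against the lock ring, its lips or its stop with more than 28 N (contact force between lamp and lock_ring above 28 N).
It fails at once if the lamp is set down in the tray with more than 45 N (contact force between lamp and tray above 45 N).
It fails at once if a bystander is moved by more than 15 mm (distance of any of battery, flask, charger, carton from where it was at the start of the episode above 0.015 m).
It also fails if it takes over 72 s, if anything falls off the work surface, if the arm or the gripper's body presses on something with over 40 N, if the wrist force passes 120 N, or if a joint passes its speed limit or range.

## Robot

A 6-joint arm with a two-finger parallel gripper is mounted at the origin on the work surface. World frame = base frame: x ahead of the robot, y to its left, z up, the work surface at z = 0. Lengths are in mm, angles in degrees, forces in N, time in s.
With the tool pointing down it reaches from about 250 to 725 mm from the base axis. Payload 4 kg.
Tool frame: the origin (TCP) lies midway between the tips of the shut fingers; the grasp point (between the pads) lies 19 mm behind it; z points along the fingers, y is the line along which they close (so a half turn about z gives the same grasp; the last joint's range is limited). The gripper opens to 85 mm and grips with 20 to 120 N. Pads are 22 mm wide; open, the fingers measure 114 mm over their backs; the gripper's body (76 mm by 85 mm) begins 54 mm behind the grasp point. The pads swing forward as they close: fully open they stand 13 mm farther back than shut.
Start: joints at [-73.969, 13.785, 0.286, 76.501, 0, 90], TCP at [138.08, -480.555, 231.306] pointing down, gripper open.
Joint ranges: [-155.79, 155.79], [-60.16, 107.12], [-62.33, 73.08], [-114, 123.19], [-81.49, 82.49], [-180, 180]. Speed limits (degrees/s): [159.86, 159.86, 180, 180, 180, 180].

## Interface

Orientations are given as a 3x3 rotation matrix whose columns are the frame's x, y, z axes.
In Python, from bench import robot gives the robot as it stands.
- The arm moves only by the tool carry_out, never from a script. Its argument "rows" is a list that holds one entry, the list of rows, each a list of 7 numbers: the finger opening in mm, from 0 to 85.4, then the shift along the tool's x, y, z in units of 30 mm (1.0 is 30 mm), then the turn, a rotation vector about the tool's x, y, z in units of 8 degrees (1.0 is 8 degrees). In form: [[[hand, tx, ty, tz, wx, wy, wz], ...]]. A call has 1 to 5 rows; each row is the pose to reach, as a shift and turn from the pose commanded when the call began, along the tool's axes at that moment; what a row does not reach only later rows make up. A row lasts 1/10 s, in which the tool goes at most 50 mm and 8.59 degrees, less where a joint would pass 70% of its speed; a pose out of reach is approached as far as the arm can. A call with a gripper value outside its range is refused whole. The fingers move at their own pace and stop on an object; "squeeze" is the grip in N (left out, the last holds). Time passes only in rows, so rows that repeat a pose let the fingers close. It gives the time, the measured TCP pose, the force, the opening and the grip force at its end, in the units of the state.
- robot.observe(): the state, without advancing time (a new reading comes with each control period).
- robot.get_image(name): name is "scene" or "top" or "wrist"; returns the picture (480x640x3 uint8, blue, green, red); there is no depth.
- robot.camera_model(name): a dict with "camera_matrix" (3x3 intrinsics, pixels), "k1" (the pictures are not rectified: a ray, as slopes to the right and down, at radius r is drawn at 1 + k1 r^2 times it, then the intrinsics apply), "rvec" (rotation vector, rad) and "tvec" (3), from world to camera coordinates, as OpenCV has them. Camera axes: x right, y down, z forward; pixel columns grow to the right and rows downward; lengths in mm; the calibration is good to about 2 mm. A picture is of the moment at which its call begins: read the wrist's pose just before it. camera_model takes no time and is no camera call; for the wrist camera it gives the pose at the moment of the call.
- robot.hand_in(): hands the job in; it is judged then, once.
The state is a dict: "t": time; "q": joint angles; "joint_velocities": joint speeds; "tau": joint torques, N m; "position": TCP position; "eef_rot": TCP orientation; "contact_force": force on the tool from outside, world axes, zero at the start; "moment": the same for the moment, N m; "width": finger opening in mm; "gripper_force": force on a finger pad.
Only numpy, scipy, OpenCV 4.12 (cv2) and the standard library are available. Lean on these libraries where they do the work, as an engineer would, in place of code of your own. Each camera call takes 0.05 s, during which the arm holds its last target. There are 200 camera calls.

## Working session

There is one attempt and no reset: what is moved stays moved. The work goes in short steps, Python scripts to look and compute and a tool call to move; the robot and the scene stay as the last step left them, time stands still between calls to the robot, and variables do not carry over. Pictures are saved under pics/ and viewed, at most 10 in all, crops included, and the job is handed in when it is done.

Besides the shell and the picture viewer there is one more tool, called after "Emit:" as name([rows], argument=value, ...), one row to a line, values as JSON. carry_out: Moves the arm, as the interface text tells. Its arguments: {"type":"object","properties":{"rows":{"type":"array"},"squeeze":{"type":"number"}},"required":["rows"]}

```bash
ls; mkdir -p pics
cat > h.py <<'E'
import numpy as np, cv2
from bench import robot
def ray(cam,uv):
    K=np.array(cam["camera_matrix"],float);R=cv2.Rodrigues(np.array(cam["rvec"],float))[0];t=np.array(cam["tvec"],float).ravel()
    p=cv2.undistortPoints(np.array([[uv]],float),K,np.array([cam["k1"],0,0,0],float))[0,0]
    return -R.T@t, R.T@np.array([p[0],p[1],1.])
def onz(cam,uv,z):
    c,d=ray(cam,uv); return c+d*(z-c[2])/d[2]
def proj(cam,P):
    return cv2.projectPoints(np.array(P,float).reshape(-1,1,3),np.array(cam["rvec"],float),np.array(cam["tvec"],float),np.array(cam["camera_matrix"],float),np.array([cam["k1"],0,0,0],float))[0][:,0]
E
python3 - <<'E'
from h import *
for n in("top","scene"):
    cv2.imwrite(f"pics/{n}1.png",robot.get_image(n)); print(robot.camera_model(n))
s=robot.observe();print({k:np.round(v,3).tolist() for k,v in s.items()})
E
```

```text
pics
{'camera_matrix': array([[500.96175792,   0.        , 320.5553816 ],
       [  0.        , 500.96175792, 243.65736604],
       [  0.        ,   0.        ,   1.        ]]), 'k1': -0.07465844539189019, 'rvec': array([ 2.10512369, -2.13352562,  0.1975279 ]), 'tvec': array([ -4.99449397, 589.88186313, 843.84543973])}
{'camera_matrix': array([[543.57385688,   0.        , 317.62488239],
       [  0.        , 543.57385688, 247.7433585 ],
       [  0.        ,   0.        ,   1.        ]]), 'k1': -0.1456116675894386, 'rvec': array([ 2.06559805,  1.17863992, -0.51580918]), 'tvec': array([-296.7761234 , -266.81197901, 1436.53937062])}
{'t': 0.1, 'q': [-73.97, 13.83, 0.222, 76.501, 0.001, 90.0], 'joint_velocities': [-0.042, -0.103, 0.133, -0.063, -0.012, -0.037], 'tau': [-0.001, -37.314, 25.301, 0.011, -0.0, 0.0], 'position': [137.921, -480.021, 230.482], 'eef_rot': [[0.961, 0.276, -0.001], [0.276, -0.961, 0.002], [0.0, -0.002, -1.0]], 'contact_force': [-0.619, 0.233, -0.698], 'moment': [-0.024, -0.008, -0.045], 'gripper_force': 0.0, 'width': 85.698}
```

View pics/top1.png

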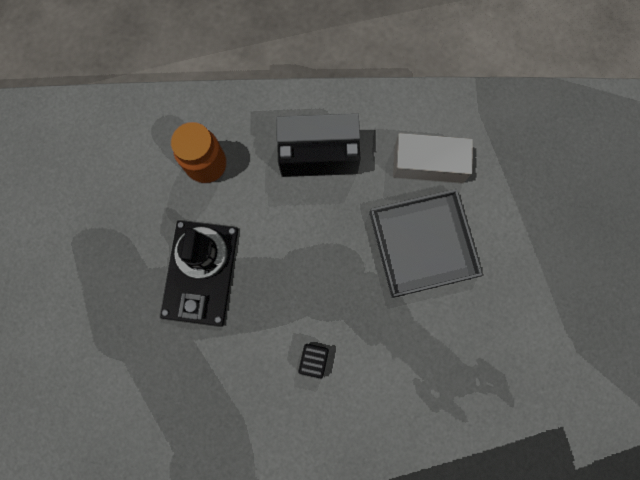

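View pics/scene1.png

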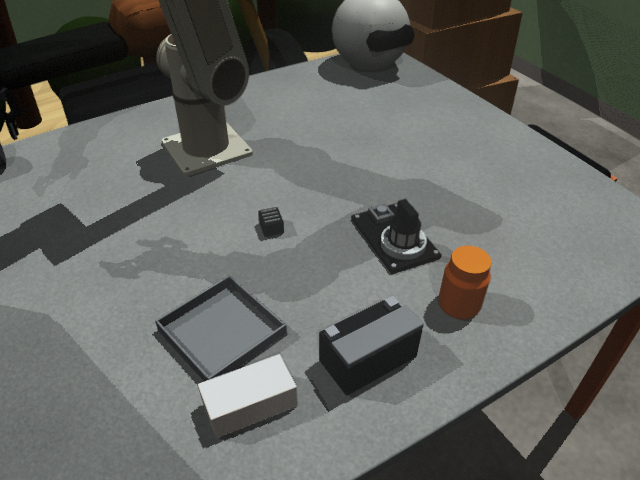

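The top view shows the dock with screws at about (180,224), (232,230), (165,313) and (218,320), the button at (191,306), the white lock ring at about (200,252) and the tray centred at (427,243). The scene view confirms this layout, with the flask beyond the dock.

Run:
```python
from h import *
im=cv2.imread("pics/top1.png");cam=robot.camera_model("top")
cv2.imwrite("pics/dockcrop.png",cv2.resize(im[205:340,150:250],None,fx=4,fy=4,interpolation=cv2.INTER_CUBIC))
for n,uv,z in [("scr",(180,224),12),("scr",(232,230),12),("scr",(165,313),12),("scr",(218,320),12),("btn",(191,306),34),("ring",(200,252),28.5),("tray",(427,243),30),
 ("t1",(372,210),30),("t2",(459,193),30),("t3",(482,271),30),("t4",(393,297),30),("flask",(193,140),120),("charger",(315,358),37),("batt",(320,130),93)]:
    print(n,onz(cam,uv,z).round(1))
```

```text
scr [640.4 256.1  12. ]
scr [627.1 155.5  12. ]
scr [471.2 277.8  12. ]
scr [457.6 178.2  12. ]
btn [482.3 223.5  34. ]
ring [582.5 211.4  28.5]
tray [ 593.3 -210.2   30. ]
t1 [ 657.8 -110.1   30. ]
t2 [ 689.  -276.6   30. ]
t3 [ 539.4 -309.6   30. ]
t4 [ 494.4 -143.1   30. ]
flask [765.8 208.3 120. ]
charger [388.   -0.4  37. ]
batt [792.  -14.7  93. ]
```

View pics/dockcrop.png

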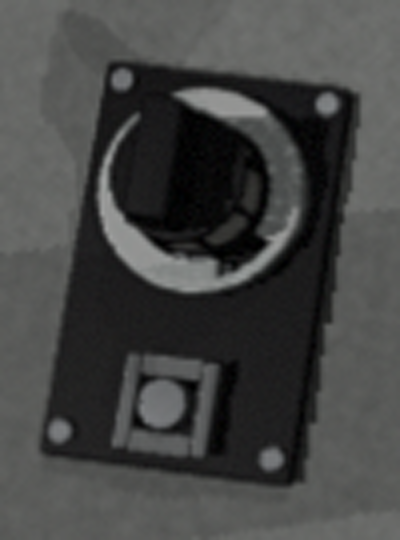

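```bash
cat >> h.py <<'E'
def goal(P,yaw,tilt=True):
    s=robot.observe();R=np.array(s["eef_rot"]);p=np.array(s["position"])
    y=np.radians(yaw);G=np.array([[np.cos(y),np.sin(y),0],[np.sin(y),-np.cos(y),0],[0,0,-1]])
    rv=cv2.Rodrigues(R.T@G)[0].ravel()
    print("q",np.round(s["q"],1),"pos",p.round(1),"yaw",np.degrees(np.arctan2(R[1,0],R[0,0])).round(2),"F",np.round(s["contact_force"],1),"w",np.round(s["width"],1))
    print("shift",(R.T@(np.array(P,float)-p)/30).round(3),"turn",(np.degrees(rv)/8).round(3))
E
python3 -c "
from h import *
goal([224,-304,231],55)"
```

```text
q [-74.   13.8   0.2  76.5   0.   90. ] pos [ 137.9 -480.   230.5] yaw 16.03 F [-0.6  0.2 -0.7] w 85.7
shift [ 4.378 -4.847 -0.008] turn [-0.013 -0.005 -4.871]
```

Emit:
carry_out([
  [[0,0.88,-0.97,0,0,0,-0.98],[0,1.75,-1.94,0,0,0,-1.95],[0,2.63,-2.91,0,0,0,-2.92],[0,3.5,-3.88,0,0,0,-3.9],[0,4.38,-4.85,0,0,0,-4.87]],
])

```text
t: 0.6
position: [224.3, -302.8, 230.9]
eef_rot: [[0.57, 0.822, -0.0], [0.822, -0.57, 0.001], [0.0, -0.001, -1.0]]
contact_force: [0.6, -0.6, 0.6]
width: 12.0
gripper_force: 0.0
```

```bash
python3 -c "
from h import *
goal([310,-128,231],95)"
```

```text
q [-53.5  -0.2 -15.9  74.3   0.   71.3] pos [ 224.3 -302.8  230.9] yaw 55.27 F [ 0.6 -0.6  0.6] w 12.0
shift [ 6.414e+00 -9.720e-01  1.000e-03] turn [-3.000e-03 -5.000e-03 -4.966e+00]
```

Emit:
carry_out([
  [[0,1.28,-0.19,0,0,0,-0.99],[0,2.56,-0.39,0,0,0,-1.98],[0,3.84,-0.58,0,0,0,-2.97],[0,5.1,-0.78,0,0,0,-3.96],[0,6.41,-0.97,0,0,0,-4.96]],
])

```text
t: 1.1
position: [310.8, -128.7, 231.2]
eef_rot: [[-0.087, 0.996, -0.0], [0.996, 0.087, -0.0], [-0.0, -0.0, -1.0]]
contact_force: [1.8, -0.3, -0.2]
width: 0.1
gripper_force: 0.0
```

```bash
python3 -c "
from h import *
goal([396,48,231],134)"
```

```text
q [-22.5  -5.  -20.4  74.6  -0.   62.5] pos [ 310.8 -128.7  231.2] yaw 94.97 F [ 1.8 -0.3 -0.2] w 0.1
shift [5.623e+00 3.341e+00 5.000e-03] turn [-1.000e-03  0.000e+00 -4.879e+00]
```

Emit:
carry_out([
  [[0,1.12,0.67,0,0,0,-0.98],[0,2.25,1.34,0,0,0,-1.95],[0,3.37,2.0,0,0,0,-2.93],[0,4.5,2.67,0,0,0,-3.9],[0,5.62,3.34,0,0,0,-4.88]],
])

```text
t: 1.6
position: [396.9, 47.6, 231.1]
eef_rot: [[-0.695, 0.719, -0.0], [0.719, 0.695, -0.0], [0.0, -0.0, -1.0]]
contact_force: [0.3, -0.6, 0.2]
width: 0.2
gripper_force: 0.0
```

```bash
python3 -c "
from h import *
goal([482,223.5,220],172.5)"
```

```text
q [  6.9   2.4 -13.2  74.4  -0.   52.8] pos [396.9  47.6 231.1] yaw 134.06 F [ 0.3 -0.6  0.2] w 0.2
shift [2.241 6.114 0.366] turn [-3.000e-03 -2.000e-03 -4.805e+00]
```

Emit:
carry_out([
  [[0,0.45,1.22,0.07,0,0,-0.96],[0,0.9,2.44,0.15,0,0,-1.92],[0,1.35,3.66,0.22,0,0,-2.88],[0,1.8,4.88,0.3,0,0,-3.84],[0,2.24,6.11,0.37,0,0,-4.8]],
])

```text
t: 2.1
position: [483.0, 222.7, 219.5]
eef_rot: [[-0.991, 0.131, -0.001], [0.131, 0.991, -0.001], [0.001, -0.001, -1.0]]
contact_force: [1.1, 0.3, 1.0]
width: 0.3
gripper_force: 0.0
```

Emit:
carry_out([
  [[0,0,0,0,0,0,0],[0,0,0,0,0,0,0]],
])

```text
t: 2.3
position: [482.3, 221.5, 219.0]
eef_rot: [[-0.991, 0.137, -0.002], [0.137, 0.991, -0.001], [0.002, -0.002, -1.0]]
contact_force: [-0.5, 0.2, -0.1]
width: 0.3
gripper_force: 0.0
```

Run:
```python
from h import *
goal([482,223.5,40],172.5)
cam=robot.camera_model("wrist");im=robot.get_image("wrist");cv2.imwrite("pics/w1.png",im);np.save("w1cam.npy",cam,allow_pickle=True)
s=np.array([582,210.5]);
print(proj(cam,[[482.3,223.5,34],[582,210.5,112],[582,210.5,28.5]]).round(0))
```

```text
q [24.7 17.7  3.7 76.2 -0.  32.5] pos [482.3 221.5 219. ] yaw 172.13 F [-0.5  0.2 -0.1] w 0.3
shift [5.000e-03 7.600e-02 5.968e+00] turn [-0.013 -0.016 -0.046]
[[323. 204.]
 [324. 375.]
 [324. 315.]]
```

View pics/w1.png

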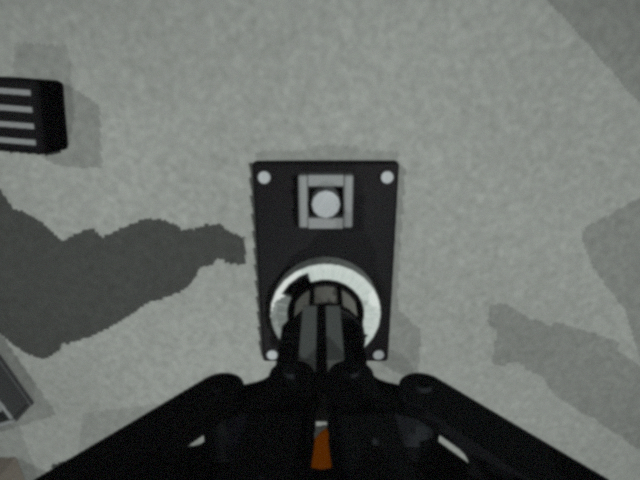

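The wrist view shows the button at (325,204), within 2 px of the prediction, the ring centred at about (326,315) and the screws at (264,178), (387,177), (272,355) and (378,355).

Run:
```python
from h import *
cam=np.load("w1cam.npy",allow_pickle=True).item()
P=[onz(cam,u,z).round(1) for u,z in (((264,178),12),((387,177),12),((272,355),12),((378,355),12),((325.5,204),34),((326,315),28.5))];print(P)
for a,b in((0,2),(1,3)):
    d=P[b]-P[a];print(np.degrees(np.arctan2(d[1],d[0])))
goal([482.3,221.5,42],172.5)
```

```text
[array([459.4, 177.8,  12. ]), array([472.3, 277.6,  12. ]), array([626.5, 155.1,  12. ]), array([640.1, 254.4,  12. ]), array([482.4, 225.3,  34. ]), array([582.1, 212.4,  28.5])]
-7.736091966738477
-7.871799537920928
q [24.6 17.6  3.7 76.2 -0.  32.5] pos [482.1 220.7 219.5] yaw 172.08 F [ 0.1 -0.5  0.3] w 0.1
shift [-0.013  0.035  5.917] turn [-0.011 -0.013 -0.053]
```

Emit:
carry_out([
  [[0,0,0.1,1.5,0,0,0],[0,0,0.1,3.0,0,0,0],[0,0,0.1,4.5,0,0,0],[0,0,0.1,5.7,0,0,-0.03],[0,0,0.1,5.8,0,0,-0.03]],
])

```text
t: 2.85
position: [478.8, 220.8, 42.1]
eef_rot: [[-0.991, 0.136, -0.009], [0.136, 0.991, -0.005], [0.009, -0.006, -1.0]]
contact_force: [-1.2, 0.4, 0.3]
width: 0.1
gripper_force: 0.0
```

Emit:
carry_out([
  [[0,0,0,0,0,0,0],[0,0,0,0,0,0,0],[0,0,0,0,0,0,0]],
])

```text
t: 3.15
position: [485.2, 224.8, 48.9]
eef_rot: [[-0.991, 0.134, 0.005], [0.134, 0.991, 0.002], [-0.004, 0.003, -1.0]]
contact_force: [-0.2, -0.4, -0.6]
width: -0.1
gripper_force: 0.0
```

```bash
python3 -c "
from h import *
goal([482.4,224.8,36],172.35)"
```

```text
q [ 24.9  26.  -11.2  52.5   0.   32.5] pos [485.2 224.8  48.9] yaw 172.31 F [-0.2 -0.4 -0.6] w -0.1
shift [ 0.096 -0.014  0.429] turn [ 0.019  0.03  -0.004]
```

Emit:
carry_out([
  [[0,0,0,0,0,0,0],[0,0,0,0,0,0,0],[0,0,0,0,0,0,0],[0,0,0,0,0,0,0],[0,0,0,0,0,0,0]],
])

```text
t: 3.65
position: [483.2, 224.2, 46.2]
eef_rot: [[-0.991, 0.133, -0.0], [0.133, 0.991, -0.0], [0.0, -0.0, -1.0]]
contact_force: [0.5, 0.9, -0.1]
width: -0.0
gripper_force: 0.0
```

```bash
python3 -c "
from h import *
goal([482.4,224.8,36],172.35)"
```

```text
q [ 24.9  26.2 -11.4  52.4   0.   32.5] pos [483.2 224.2  46.2] yaw 172.36 F [ 0.5  0.9 -0.1] w -0.0
shift [0.029 0.015 0.339] turn [-0.    -0.001  0.001]
```

Emit:
carry_out([
  [[0,0.02,0.01,0.07,0,0,0],[0,0.02,0.01,0.14,0,0,0],[0,0.02,0.01,0.21,0,0,0],[0,0.02,0.01,0.28,0,0,0],[0,0.02,0.01,0.33,0,0,0]],
])

```text
t: 4.15
position: [482.6, 224.5, 35.9]
eef_rot: [[-0.991, 0.133, -0.0], [0.133, 0.991, -0.0], [0.0, -0.0, -1.0]]
contact_force: [0.1, 0.2, -0.6]
width: 0.1
gripper_force: 0.0
```

Emit:
carry_out([
  [[0,0,0,0.03,0,0,0],[0,0,0,0.06,0,0,0],[0,0,0,0.09,0,0,0],[0,0,0,0.12,0,0,0],[0,0,0,0.12,0,0,0]],
])

```text
t: 4.65
position: [482.8, 224.6, 33.0]
eef_rot: [[-0.991, 0.133, 0.0], [0.133, 0.991, 0.0], [-0.0, 0.0, -1.0]]
contact_force: [-1.2, -0.5, 2.2]
width: -0.1
gripper_force: 1.5
```

Emit:
carry_out([
  [[0,0,0,0.03,0,0,0],[0,0,0,0.06,0,0,0],[0,0,0,0.09,0,0,0],[0,0,0,0.12,0,0,0],[0,0,0,0.12,0,0,0]],
])

```text
t: 5.15
position: [482.8, 224.6, 29.0]
eef_rot: [[-0.991, 0.133, 0.0], [0.133, 0.991, 0.0], [-0.0, 0.0, -1.0]]
contact_force: [-0.2, -0.1, 2.6]
width: 0.2
gripper_force: 1.3
```

Emit:
carry_out([
  [[0,0,0,0.02,0,0,0],[0,0,0,0.04,0,0,0],[0,0,0,0.06,0,0,0],[0,0,0,0.06,0,0,0]],
])

```text
t: 5.55
position: [482.8, 224.6, 27.2]
eef_rot: [[-0.991, 0.133, 0.0], [0.133, 0.991, -0.0], [-0.0, -0.0, -1.0]]
contact_force: [-1.1, -0.5, 2.7]
width: -0.1
gripper_force: 1.4
```

Emit:
carry_out([
  [[0,0,0,0.02,0,0,0],[0,0,0,0.035,0,0,0],[0,0,0,0.035,0,0,0]],
])

```text
t: 5.85
position: [482.8, 224.6, 26.2]
eef_rot: [[-0.991, 0.133, 0.0], [0.133, 0.991, 0.0], [-0.0, 0.0, -1.0]]
contact_force: [0.1, -0.1, 3.4]
width: 0.0
gripper_force: 1.5
```

Emit:
carry_out([
  [[0,0,0,0.01,0,0,0],[0,0,0,0.02,0,0,0],[0,0,0,0.02,0,0,0]],
])

```text
t: 6.15
position: [482.8, 224.6, 26.0]
eef_rot: [[-0.991, 0.133, 0.0], [0.133, 0.991, 0.0], [-0.0, 0.0, -1.0]]
contact_force: [-1.6, -0.4, 5.9]
width: 0.1
gripper_force: 2.8
```

Emit:
carry_out([
  [[0,0,0,-0.3,0,0,0],[0,0,0,-1.2,0,0,0],[0,0,0,-2.4,0,0,0],[60,0,0,-3.6,0,0,0],[60,0,0,-4.2,0,0,0]],
])

```text
t: 6.65
position: [484.3, 225.2, 155.3]
eef_rot: [[-0.991, 0.133, 0.005], [0.133, 0.991, 0.002], [-0.004, 0.003, -1.0]]
contact_force: [0.5, -0.1, 0.1]
width: 28.2
gripper_force: 0.0
```

```bash
python3 -c "
from h import *
goal([581.6,211.2,152],172.35)"
```

```text
q [24.9 19.9 -2.9 66.9 -0.  32.6] pos [484.3 225.2 155.3] yaw 172.35 F [ 0.5 -0.1  0.1] w 28.2
shift [-3.276 -0.033  0.123] turn [0.019 0.031 0.   ]
```

Emit:
carry_out([
  [[60,-0.5,0,0,0,0,0],[60,-1.3,0,0,0,0,0],[60,-2.1,0,0,0,0,0],[60,-2.9,0,0,0,0,0],[60,-3.31,0,0,0,0,0]],
])

```text
t: 7.15
position: [582.9, 210.9, 151.5]
eef_rot: [[-0.991, 0.134, 0.001], [0.134, 0.991, -0.0], [-0.001, 0.0, -1.0]]
contact_force: [0.4, -0.2, -0.2]
width: 59.9
gripper_force: 0.0
```

Emit:
carry_out([
  [[60,0,0,0,0,0,0],[60,0,0,0,0,0,0],[60,0,0,0,0,0,0],[60,0,0,0,0,0,0],[60,0,0,0,0,0,0]],
])

```text
t: 7.65
position: [580.6, 211.6, 151.9]
eef_rot: [[-0.991, 0.132, 0.0], [0.132, 0.991, 0.0], [-0.0, 0.0, -1.0]]
contact_force: [0.5, 0.4, -0.1]
width: 60.2
gripper_force: 0.0
```

Run:
```python
from h import *
goal([581.6,211.2,78],172.35)
cam=robot.camera_model("wrist");im=robot.get_image("wrist");cv2.imwrite("pics/w2.png",im)
print(proj(cam,[[581.6,211.2,112],[482.4,224.8,26]]).round(0))
```

```text
q [20.  29.5 11.6 72.   0.  27.6] pos [580.6 211.6 151.9] yaw 172.39 F [ 0.5  0.4 -0.1] w 60.2
shift [-0.034 -0.009  2.465] turn [0.    0.    0.005]
[[319. 284.]
 [320.  63.]]
```

View pics/w2.png

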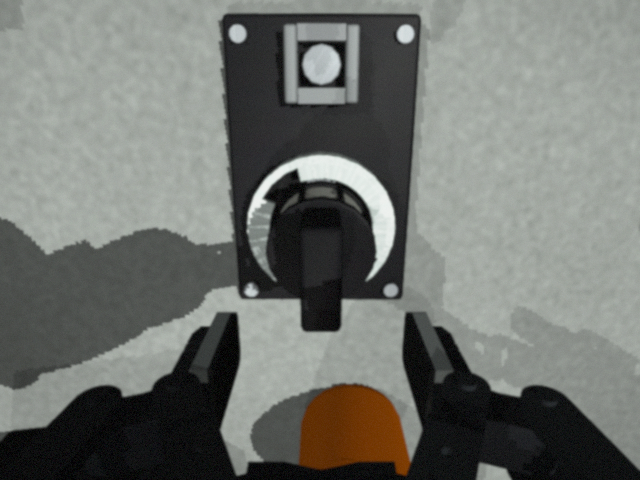

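The bar runs about columns 303–341 and rows 227–330, so its top centre is near (322,278). It lies between pads at 238 and 403 (mid 320.5). The button is down at (321,64), and the screws are at (237,34), (405,34), (251,290) and (391,290).

Run:
```python
from h import *
cam=robot.camera_model("wrist")
for u,z in (((237,34),12),((405,34),12),((251,290),12),((391,290),12),((321.5,64),26),((322,227),112),((322,330),112)): print(onz(cam,u,z).round(1))
im=cv2.imread("pics/w2.png").mean(2);print(im[205:250:2,318:326].mean(1).round());print(im[320:340,310:335].mean(1).round());print(im[300,290:350].round())
goal([581.6,211.2,78],172.35)
```

```text
[458.6 177.6  12. ]
[471.9 277.6  12. ]
[626.  155.1  12. ]
[639.4 255.3  12. ]
[483.  225.5  26. ]
[554.6 216.  112. ]
[606.1 209.2 112. ]
[35. 25.  9. 12. 14. 12.  9. 11. 13. 11.  9. 18. 26. 32. 35. 37. 38. 38.
 38. 39. 39. 40. 41.]
[ 19.  19.  18.  18.  18.  17.  18.  19.  18.  21.  41.  90. 139. 164.
 169. 170. 170. 170. 169. 168.]
[161. 160. 162. 161. 164. 162. 158. 158. 152. 130.  91.  51.  34.  27.
  32.  34.  34.  29.  26.  27.  25.  22.  23.  30.  15.  24.  27.  17.
  23.  18.  26.  23.  25.  26.  21.  29.  18.  26.  22.  27.  16.  24.
  20.  20.  16.  16.  19.  17.  15.  22.  46.  86. 127. 150. 160. 159.
 155. 154. 153. 156.]
q [20.  29.5 11.6 72.  -0.  27.6] pos [580.7 211.6 152. ] yaw 172.38 F [-0.8 -0.   0.2] w 60.1
shift [-0.03  -0.008  2.465] turn [0.001 0.001 0.004]
```

Emit:
carry_out([
  [[50,-0.02,0.02,0.4,0,0,0],[50,-0.02,0.02,1.0,0,0,0],[50,-0.02,0.02,1.6,0,0,0],[50,-0.02,0.02,2.1,0,0,0],[50,-0.02,0.02,2.4,0,0,0]],
])

```text
t: 8.2
position: [580.5, 211.5, 77.3]
eef_rot: [[-0.991, 0.133, -0.003], [0.133, 0.991, -0.001], [0.003, -0.001, -1.0]]
contact_force: [0.5, 0.4, -0.6]
width: 49.8
gripper_force: 0.0
```

Emit:
carry_out([
  [[50,0,0,0,0,0,0],[50,0,0,0,0,0,0],[50,0,0,0,0,0,0],[40,0,0,0,0,0,0],[35,0,0,0,0,0,0]],
])

```text
t: 8.7
position: [582.3, 212.0, 80.4]
eef_rot: [[-0.991, 0.133, 0.001], [0.133, 0.991, 0.001], [-0.001, 0.001, -1.0]]
contact_force: [0.6, 0.5, 0.4]
width: 35.1
gripper_force: 0.0
```

```bash
python3 -c "
from h import *
goal([581.3,212.2,79],172.35)"
```

```text
q [20.  32.7  5.8 62.9  0.  27.7] pos [582.3 212.   80.4] yaw 172.35 F [0.6 0.5 0.4] w 35.1
shift [0.034 0.001 0.048] turn [ 0.005  0.009 -0.   ]
```

Emit:
carry_out([
  [[28,0,0,0,0,0,0],[24,0,0,0,0,0,0],[21,0,0,0,0,0,0],[15,0,0,0,0,0,0],[10,0,0,0,0,0,0]],
], squeeze=40)

```text
t: 9.2
position: [581.9, 211.6, 79.8]
eef_rot: [[-0.991, 0.133, 0.0], [0.133, 0.991, -0.0], [-0.0, -0.0, -1.0]]
contact_force: [-1.3, -0.7, 1.1]
width: 19.6
gripper_force: 40.4
```

Emit:
carry_out([
  [[10,0,0,0,0,0,0],[10,0,0,0,0,0,0],[10,0,0,0,0,0,0]],
])

```text
t: 9.5
position: [581.9, 211.7, 79.8]
eef_rot: [[-0.991, 0.133, 0.0], [0.133, 0.991, -0.0], [-0.0, -0.0, -1.0]]
contact_force: [-1.2, -1.5, 1.7]
width: 19.7
gripper_force: 40.6
```

```bash
python3 -c "
from h import *
goal([581.3,212.2,79],172.35);print(robot.observe()['moment'])"
```

```text
q [20.  32.8  5.7 63.  -0.  27.7] pos [581.9 211.7  79.8] yaw 172.34 F [-1.2 -1.5  1.7] w 19.7
shift [0.022 0.015 0.027] turn [-0.002  0.002 -0.001]
[-0.33398106  0.12510531  0.03466251]
```

Emit:
carry_out([
  [[10,0,0,0,0,0,-0.25],[10,0,0,0,0,0,-0.5],[10,0,0,0,0,0,-0.75],[10,0,0,0,0,0,-1.0],[10,0,0,0,0,0,-1.25]],
])

```text
t: 10.0
position: [582.1, 212.7, 79.8]
eef_rot: [[-0.999, -0.043, 0.001], [-0.043, 0.999, 0.002], [-0.001, 0.002, -1.0]]
contact_force: [-0.2, 0.5, 0.5]
width: 19.4
gripper_force: 40.4
```

```bash
python3 -c "
from h import *
goal([581.3,212.2,79],172.35);print(robot.observe()['moment'])"
```

```text
q [20.  32.8  5.7 62.9  0.1 17.6] pos [582.1 212.7  79.8] yaw -177.55 F [-0.2  0.5  0.5] w 19.4
shift [ 0.028 -0.016  0.025] turn [0.012 0.004 1.263]
[ 0.26989193 -0.04053732 -0.06583255]
```

Free of the pin; continue to ~30°.

Emit:
carry_out([
  [[10,0,0,0,0,0,-0.5],[10,0,0,0,0,0,-1.0],[10,0,0,0,0,0,-1.5],[10,0,0,0,0,0,-2.0],[10,0,0,0,0,0,-2.5]],
])

```text
t: 10.5
position: [581.9, 212.8, 79.7]
eef_rot: [[-0.924, -0.383, 0.0], [-0.383, 0.924, 0.002], [-0.001, 0.002, -1.0]]
contact_force: [-0.3, 0.8, 0.6]
width: 19.2
gripper_force: 40.5
```

Emit:
carry_out([
  [[10,0,0,0,0,0,-0.25],[10,0,0,0,0,0,-0.5],[10,0,0,0,0,0,-0.5]],
])

```text
t: 10.8
position: [581.9, 212.7, 79.7]
eef_rot: [[-0.896, -0.444, 0.0], [-0.444, 0.896, 0.002], [-0.001, 0.001, -1.0]]
contact_force: [-0.8, 1.5, 1.1]
width: 19.6
gripper_force: 40.5
```

```bash
python3 -c "
from h import *
goal([581.3,212.2,79],172.35);print(robot.observe()['moment'])"
```

```text
q [20.  32.8  5.7 62.9  0.1 -6.3] pos [581.9 212.7  79.7] yaw -153.62 F [-0.8  1.5  1.1] w 19.6
shift [ 0.025 -0.007  0.024] turn [1.100e-02 3.000e-03 4.254e+00]
[ 0.33211343  0.07807747 -0.01450712]
```

Emit:
carry_out([
  [[10,0,0,0,0,0,-0.2],[10,0,0,0,0,0,-0.4],[10,0,0,0,0,0,-0.6],[10,0,0,0,0,0,-0.65]],
])

```text
t: 11.2
position: [582.4, 211.9, 79.8]
eef_rot: [[-0.852, -0.524, 0.001], [-0.524, 0.852, 0.0], [-0.001, -0.001, -1.0]]
contact_force: [2.1, 2.1, 1.3]
width: 19.8
gripper_force: 40.4
```

```bash
python3 -c "
from h import *
goal([581.3,212.2,79],172.35);print(robot.observe()['moment'])"
```

```text
q [ 20.   32.8   5.7  62.9  -0.  -11.6] pos [582.4 211.9  79.8] yaw -148.41 F [2.1 2.1 1.3] w 19.8
shift [0.025 0.029 0.026] turn [-1.000e-03  8.000e-03  4.905e+00]
[ 0.32879081 -0.27713823 -0.16164882]
```

Emit:
carry_out([
  [[10,0,0,0,0,0,-0.1],[10,0,0,0,0,0,-0.2],[10,0,0,0,0,0,-0.2]],
])

```text
t: 11.5
position: [582.7, 211.4, 79.9]
eef_rot: [[-0.837, -0.547, 0.002], [-0.547, 0.837, -0.001], [-0.001, -0.002, -1.0]]
contact_force: [3.2, 0.2, 0.7]
width: 19.6
gripper_force: 40.3
```

```bash
python3 -c "
from h import *
goal([581.3,212.2,79],172.35);print(robot.observe()['moment'])"
```

```text
q [ 20.   32.8   5.7  62.9  -0.1 -13.2] pos [582.7 211.4  79.9] yaw -146.86 F [3.2 0.2 0.7] w 19.6
shift [0.026 0.047 0.029] turn [-0.008  0.012  5.099]
[-0.07030418 -0.75967394 -0.1719572 ]
```

Emit:
carry_out([
  [[10,0,0,0,0,0,-0.1],[10,0,0,0,0,0,-0.15],[10,0,0,0,0,0,-0.15]],
])

```text
t: 11.8
position: [582.9, 211.3, 79.9]
eef_rot: [[-0.826, -0.564, 0.002], [-0.564, 0.826, -0.001], [-0.001, -0.002, -1.0]]
contact_force: [6.0, -1.7, -0.5]
width: 19.3
gripper_force: 40.3
```

```bash
python3 -c "
from h import *
goal([581.3,212.2,79],172.35);print(robot.observe()['moment'])"
```

```text
q [ 20.   32.8   5.7  62.9  -0.1 -14.4] pos [582.9 211.3  79.9] yaw -145.67 F [ 6.  -1.7 -0.5] w 19.3
shift [0.027 0.054 0.03 ] turn [-0.01   0.014  5.247]
[-0.3274654  -1.17614952 -0.30128216]
```

Emit:
carry_out([
  [[10,0,0,0,0,0,0.1],[10,0,0,-0.03,0,0,0.1],[10,0,0,-0.06,0,0,0.1],[10,0,0,-0.09,0,0,0.1],[10,0,0,-0.09,0,0,0.1]],
])

```text
t: 12.3
position: [581.0, 210.5, 81.0]
eef_rot: [[-0.833, -0.553, -0.002], [-0.553, 0.833, -0.003], [0.004, -0.001, -1.0]]
contact_force: [4.1, -3.4, -4.0]
width: 19.4
gripper_force: 39.8
```

```bash
python3 -c "
from h import *
goal([581.3,212.2,79],172.35);print(robot.observe()['moment'])"
```

```text
q [ 20.   32.7   5.8  63.3  -0.1 -13.6] pos [581.  210.5  81. ] yaw -146.46 F [ 4.1 -3.4 -4. ] w 19.4
shift [-0.04   0.044  0.068] turn [-0.018 -0.021  5.149]
[-0.85877526 -1.15349704 -0.15752199]
```

Emit:
carry_out([
  [[10,0,0,-0.03,0,0,0],[10,0,0,-0.06,0,0,0],[10,0,0,-0.06,0,0,0]],
])

```text
t: 12.6
position: [580.7, 210.3, 82.3]
eef_rot: [[-0.834, -0.553, -0.003], [-0.552, 0.834, -0.003], [0.004, -0.001, -1.0]]
contact_force: [4.6, -2.6, -5.7]
width: 19.2
gripper_force: 39.4
```

```bash
python3 -c "
from h import *
goal([581.3,212.2,79],172.35);print(robot.observe()['moment'])"
```

```text
q [ 20.   32.6   5.9  63.5  -0.1 -13.6] pos [580.7 210.3  82.3] yaw -146.46 F [ 4.6 -2.6 -5.7] w 19.2
shift [-0.05   0.041  0.109] turn [-0.019 -0.027  5.149]
[-0.8303508  -1.14443637 -0.14767781]
```

Emit:
carry_out([
  [[10,0,0,-0.03,0,0,0],[10,0,0,-0.05,0,0,0],[10,0,0,-0.05,0,0,0]],
])

```text
t: 12.9
position: [580.7, 210.4, 83.6]
eef_rot: [[-0.833, -0.553, -0.003], [-0.553, 0.833, -0.003], [0.005, -0.001, -1.0]]
contact_force: [4.6, -2.1, -6.9]
width: 19.4
gripper_force: 39.4
```

Run:
```python
from h import *
goal([581.3,212.2,79],172.35);print(robot.observe()['moment'])
cam=robot.camera_model("wrist");im=robot.get_image("wrist");cv2.imwrite("pics/w3.png",cv2.convertScaleAbs(im,alpha=1.8))
```

```text
q [ 20.   32.6   6.   63.7  -0.1 -13.6] pos [580.7 210.4  83.6] yaw -146.46 F [ 4.6 -2.1 -6.9] w 19.4
shift [-0.051  0.039  0.152] turn [-0.018 -0.029  5.149]
[-0.84943488 -1.23051923 -0.155112  ]
```

View pics/w3.png

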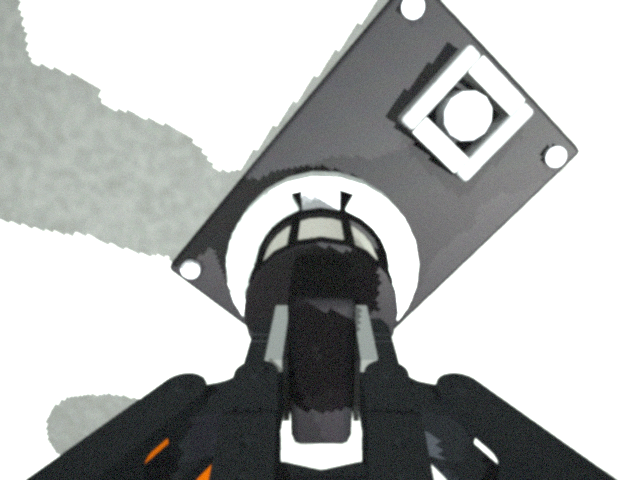

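The gap edges, near (298,200) and (348,200), straddle the lug at (322,203), so the lamp is aligned in the gap. I'll relieve the side load a little and keep lifting.

Emit:
carry_out([
  [[10,-0.02,-0.03,0,0,0,0.03],[10,-0.03,-0.05,-0.03,0,0,0.03],[10,-0.03,-0.05,-0.06,0,0,0.03],[10,-0.03,-0.05,-0.06,0,0,0.03]],
])

```text
t: 13.35
position: [582.4, 211.0, 87.2]
eef_rot: [[-0.835, -0.55, -0.002], [-0.55, 0.835, -0.0], [0.002, 0.001, -1.0]]
contact_force: [-0.2, -2.6, -4.1]
width: 19.5
gripper_force: 39.9
```

```bash
python3 -c "
from h import *
goal([581.3,212.2,79],172.35);print(robot.observe()['moment'])"
```

```text
q [ 19.9  32.5   6.5  64.1   0.  -13.4] pos [582.4 211.   87.2] yaw -146.67 F [-0.2 -2.6 -4.1] w 19.5
shift [0.008 0.054 0.274] turn [ 1.000e-03 -1.500e-02  5.123e+00]
[-0.61182284 -0.06559312 -0.07951583]
```

Emit:
carry_out([
  [[10,0.01,-0.02,-0.1,0,0,0],[10,0.01,-0.02,-0.2,0,0,0],[10,0.01,-0.02,-0.3,0,0,0],[10,0.01,-0.02,-0.4,0,0,0],[10,0.01,-0.02,-0.5,0,0,0]],
])

```text
t: 13.85
position: [583.5, 210.8, 103.0]
eef_rot: [[-0.835, -0.549, 0.0], [-0.549, 0.835, 0.001], [-0.001, 0.0, -1.0]]
contact_force: [0.3, -0.2, -3.1]
width: 19.3
gripper_force: 40.0
```

Emit:
carry_out([
  [[10,0,0,-0.3,0,0,0],[10,0,0,-0.7,0,0,0],[10,0,0,-1.2,0,0,0],[10,0,0,-1.7,0,0,0],[10,0,0,-2.0,0,0,0]],
])

```text
t: 14.35
position: [584.4, 210.8, 165.1]
eef_rot: [[-0.836, -0.549, 0.003], [-0.549, 0.836, 0.001], [-0.003, -0.001, -1.0]]
contact_force: [0.1, 0.5, -3.0]
width: 19.1
gripper_force: 40.1
```

Run:
```python
from h import *
goal([400,0,170],-146);print(robot.observe()['moment'])
```

```text
q [ 19.8  29.3  13.2  73.7   0.  -13.5] pos [584.4 210.8 165.1] yaw -146.69 F [ 0.1  0.5 -3. ] w 19.1
shift [ 8.996 -2.496 -0.193] turn [-0.005  0.024 -0.086]
[ 0.00499974 -0.04600262  0.07394487]
```

Emit:
carry_out([
  [[10,0.3,-0.5,-0.1,0,0,0],[10,0.9,-1.45,-0.1,0,0,0],[10,1.6,-2.57,-0.1,0,0,0],[10,2.3,-3.7,-0.1,0,0,0],[10,3.0,-4.8,-0.1,0,0,0]],
])

```text
t: 14.85
position: [586.7, 38.2, 165.3]
eef_rot: [[-0.836, -0.549, -0.001], [-0.549, 0.836, -0.001], [0.001, -0.0, -1.0]]
contact_force: [0.8, 0.2, -3.1]
width: 19.4
gripper_force: 40.0
```

Emit:
carry_out([
  [[10,0.7,-1.12,0,0,0,0],[10,1.4,-2.25,0,0,0,0],[10,2.1,-3.37,0,0,0,0],[10,2.8,-4.5,0,0,0,0],[10,3.3,-5.3,0,0,0,0]],
])

```text
t: 15.35
position: [590.8, -150.3, 165.2]
eef_rot: [[-0.837, -0.547, -0.001], [-0.547, 0.837, -0.001], [0.001, -0.0, -1.0]]
contact_force: [1.0, 0.2, -2.2]
width: 19.3
gripper_force: 40.1
```

Run:
```python
from h import *
goal([595,-210,170],-146.7)
```

```text
q [-14.2  28.2  11.4  73.2  -0.1 -47.4] pos [ 590.8 -150.3  165.2] yaw -146.85 F [ 1.   0.2 -2.2] w 19.3
shift [ 0.972 -1.742 -0.157] turn [-0.002 -0.009 -0.018]
```

Emit:
carry_out([
  [[10,0.4,-0.7,0,0,0,0],[10,0.7,-1.25,0,0,0,0],[10,0.9,-1.6,0,0,0,0],[10,0.97,-1.74,0,0,0,0],[10,0.97,-1.74,0,0,0,0]],
])

```text
t: 15.85
position: [596.2, -206.2, 165.2]
eef_rot: [[-0.836, -0.549, -0.0], [-0.549, 0.836, 0.0], [0.0, 0.001, -1.0]]
contact_force: [-0.8, 0.3, -3.0]
width: 19.7
gripper_force: 40.1
```

Run:
```python
from h import *
goal([595,-210,78],-146.7)
im=robot.get_image("wrist");cv2.imwrite("pics/w4.png",im);cam=robot.camera_model("wrist")
print(proj(cam,[[657.8,-110.1,30],[689,-276.6,30],[539.4,-309.6,30],[494.4,-143,30]]).round())
```

```text
q [-19.1  30.6  15.4  74.8   0.  -52.4] pos [ 596.2 -206.2  165.2] yaw -146.7 F [-0.8  0.3 -3. ] w 19.7
shift [ 0.102 -0.085  2.908] turn [ 0.004 -0.    -0.   ]
[[382. 354.]
 [164. 274.]
 [227.  54.]
 [490. 146.]]
```

View pics/w4.png

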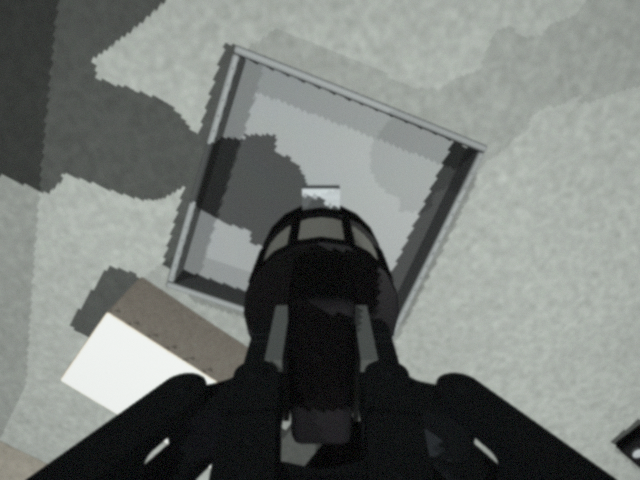

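The tray corners at (235,46), (484,148) and (170,284) match the predictions, and the lamp hangs upright. Next is lowering it; I expect floor contact at a TCP height of about 73.

Emit:
carry_out([
  [[10,0.05,-0.05,0.5,0,0,0],[10,0.1,-0.08,1.2,0,0,0],[10,0.1,-0.08,1.8,0,0,0],[10,0.1,-0.08,2.3,0,0,0],[10,0.1,-0.08,2.6,0,0,0]],
])

```text
t: 16.4
position: [594.4, -208.0, 86.0]
eef_rot: [[-0.835, -0.551, -0.002], [-0.551, 0.835, 0.001], [0.001, 0.002, -1.0]]
contact_force: [-0.2, -0.3, -2.1]
width: 19.3
gripper_force: 40.0
```

Emit:
carry_out([
  [[10,0,0,0.1,0,0,0],[10,0,0,0.15,0,0,0],[10,0,0,0.2,0,0,0],[10,0,0,0.25,0,0,0],[10,0,0,0.27,0,0,0]],
])

```text
t: 16.9
position: [595.4, -210.0, 79.9]
eef_rot: [[-0.836, -0.549, 0.001], [-0.549, 0.836, -0.0], [-0.001, -0.001, -1.0]]
contact_force: [0.0, -0.6, -3.8]
width: 19.4
gripper_force: 40.0
```

Emit:
carry_out([
  [[10,0,0,0.05,0,0,0],[10,0,0,0.1,0,0,0],[10,0,0,0.13,0,0,0],[10,0,0,0.13,0,0,0]],
])

```text
t: 17.3
position: [594.9, -209.8, 75.2]
eef_rot: [[-0.836, -0.549, -0.0], [-0.549, 0.836, 0.0], [0.0, 0.0, -1.0]]
contact_force: [-0.4, 0.4, -3.5]
width: 19.7
gripper_force: 40.0
```

Emit:
carry_out([
  [[10,0,0,0.03,0,0,0],[10,0,0,0.06,0,0,0],[10,0,0,0.08,0,0,0],[10,0,0,0.08,0,0,0]],
])

```text
t: 17.7
position: [595.0, -209.8, 72.9]
eef_rot: [[-0.836, -0.549, -0.0], [-0.549, 0.836, 0.0], [0.0, 0.0, -1.0]]
contact_force: [-0.1, -0.2, -3.1]
width: 19.6
gripper_force: 40.0
```

Emit:
carry_out([
  [[10,0,0,0.02,0,0,0],[10,0,0,0.03,0,0,0],[10,0,0,0.03,0,0,0]],
])

```text
t: 18.0
position: [595.2, -209.9, 72.8]
eef_rot: [[-0.836, -0.549, 0.001], [-0.549, 0.836, -0.0], [-0.0, -0.0, -1.0]]
contact_force: [-1.1, 0.3, 1.2]
width: 19.2
gripper_force: 40.7
```

Emit:
carry_out([
  [[21,0,0,0,0,0,0],[24,0,0,0,0,0,0],[30,0,0,0,0,0,0],[40,0,0,0,0,0,0],[50,0,0,0,0,0,0]],
])

```text
t: 18.5
position: [595.2, -209.8, 72.2]
eef_rot: [[-0.836, -0.549, 0.0], [-0.549, 0.836, -0.0], [-0.0, -0.0, -1.0]]
contact_force: [0.4, -0.4, 0.3]
width: 50.2
gripper_force: 0.0
```

Emit:
carry_out([
  [[50,0,0,-0.1,0,0,0],[50,0,0,-0.6,0,0,0],[50,0,0,-1.4,0,0,0],[50,0,0,-2.4,0,0,0],[50,0,0,-3.4,0,0,0]],
])

```text
t: 19.0
position: [594.8, -209.7, 175.1]
eef_rot: [[-0.836, -0.549, -0.001], [-0.549, 0.836, 0.0], [0.0, 0.001, -1.0]]
contact_force: [0.6, -0.0, -0.9]
width: 50.1
gripper_force: 0.0
```

Emit:
carry_out([
  [[50,0,0,-0.8,0,0,0],[50,0,0,-1.2,0,0,0],[50,0,0,-1.2,0,0,0],[50,0,0,-1.2,0,0,0]],
])

```text
t: 19.4
position: [594.7, -209.7, 209.1]
eef_rot: [[-0.836, -0.549, -0.001], [-0.549, 0.836, 0.0], [0.001, 0.001, -1.0]]
contact_force: [0.7, 0.3, 0.2]
width: 50.1
gripper_force: 0.0
```

Run:
```python
from h import *
im=robot.get_image("scene");cv2.imwrite("pics/s2.png",im)
```

```text
(no output)
```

View pics/s2.png

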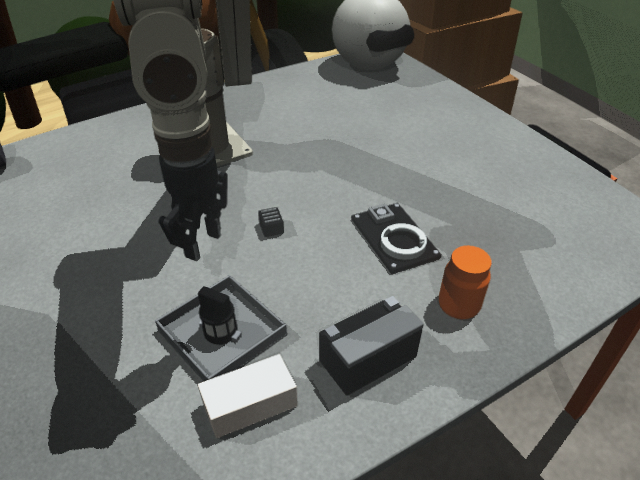

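The lamp stands upright in the tray at about (218,320), the dock is empty, and the bystanders look unmoved.

```bash
python3 -c "
from bench import robot
print(robot.hand_in())"
```

```text
the job is handed in; nothing more can be done
None
```

The lamp is off its dock and standing upright near the tray's centre, the button was pressed to its stop, the other things look unmoved in the last picture, and the job is handed in; no verdict came back.

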